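# Reload a pipette-tip box at the reloading station

### The arm

A 6-joint arm with a two-finger parallel gripper is mounted at the origin on a cart in front of the work surface, level with it; the furniture and walls round the work are solid. World frame = base frame: x ahead of the robot, y to its left, z up, the work surface at z = 0. Lengths are in m, angles in rad, forces in N, time in s.
With the tool pointing down it reaches from about 0.25 to 0.8 m from the base axis. Payload 3.9 kg.
Tool frame: the origin (TCP) lies midway between the tips of the shut fingers; the grasp point (between the pads) lies robot.pinch_z behind it (robot.pinch_z is the distance from the TCP to the grasp point, in m); z points along the fingers, y is the line along which they close (so a half turn about z gives the same grasp; the last joint's range is limited). The gripper opens to 85 mm and grips with 20 to 120 N. Pads are 22 mm wide; open, the fingers measure 114 mm over their backs; the gripper's body (76 mm by 85 mm) begins 54 mm behind the grasp point. The pads swing forward as they close: fully open they stand 13 mm farther back than shut.
Start: joints at [-1.308, 0.26, -0.138, 1.173, 0, 1.571], TCP at [0.136, -0.507, 0.231] pointing down, gripper open.
Joint ranges: [-2.78, 2.78], [-0.83, 1.72], [-1.28, 1.37], [-1.9, 2.12], [-1.57, 1.48], [-3.14, 3.14]. Speed limits (rad/s): [2.57, 2.57, 3.14, 3.14, 3.14, 3.14].

### API

Orientations are given as [roll, pitch, yaw] about the fixed x, y, z axes, in that order (R = Rz(yaw) Ry(pitch) Rx(roll)).
In Python, from rig import robot, read_camera, close_job, nets gives the robot as it stands.
- The arm moves only by the shell command python3 -m inch 'ROWS' [FORCE]. ROWS is a JSON object of lists of equal length, an entry for each row: "fingers": the gripper command: -1 is fully open, 1 is shut, values between are in proportion; "dp": the shift along the world's x, y, z in mm, a list of three; "delta_rot": the turn, a rotation vector about the world's x, y, z in units of 6 degrees (1.0 is 6 degrees), a list of three. A call has 1 to 12 rows; each row shifts and turns the commanded pose from where the row before left it; what a row does not reach is not made up. A row lasts 1/12 s, in which the tool goes at most 41.7 mm and 7.16 degrees, less where a joint would pass 70% of its speed; a pose out of reach is approached as far as the arm can. A call with a gripper value outside its range is refused whole. The fingers move at their own pace and stop on an object; FORCE is the grip in N (left out, the last holds). Time passes only in rows, so rows that do not move let the fingers close. It gives the time, the measured TCP pose, the force, the opening and the grip force at its end, in the units of the state.
- robot.observe(): the state, without advancing time (a new reading comes with each control period).
- read_camera(name): name is "side" or "top"; returns a dict with "color" (400x640x3 uint8, red, green, blue), "fx", "fy", "cx", "cy" (pixels), "k1" (the pictures are not rectified: a ray, as slopes to the right and down, at radius r is drawn at 1 + k1 r^2 times it, then the intrinsics apply), "camera_from_world" (4x4, takes a point from world to camera coordinates). Camera axes: x right, y up, looking along -z (the intrinsics and any distortion apply to the point x, -y, -z); pixel columns grow to the right and rows downward; lengths in m; the calibration is good to about 2 mm. A picture is of the moment at which its call begins. There is no depth.
- close_job(): hands the job in; it is judged then, once.
Trained networks look in a picture, given as the dict that the camera call returned (one of the last four; its "shot" number tells which), for a name from the list of things; names that differ only in an ending like _2 or _b are one class to them, and where a whole thing is asked for, a point or a joint stands for the part that bears it (a point fixed in the world has none). Each returns a list of dicts, best first, with "conf" (0 to 1); they miss things now and then, are a little off and sometimes report something else, mostly with a low value. They report only what shows in the picture. A call takes as long as a camera call. They do not tell look-alikes from the thing itself.
- nets.recognise(thing, picture): "position" ([x, y, z] in m, in world coordinates, good to about 4 mm: the middle of the surface that is visible of it).
- nets.trace(thing, picture): "region" (400x640 bool, what is visible of it).
- nets.spot_point(thing, picture): "position" ([x, y, z] in m, in world coordinates, good to about 4 mm: a listed point, or the origin of a listed thing).
The state is a dict: "t": time; "joint_positions": joint angles; "joint_vel": joint speeds; "tau": joint torques, N m; "tool_pos": TCP position; "tcp_rot": TCP orientation; "wrist_force": force on the tool from outside, world axes, zero at the start; "moment": the same for the moment, N m; "opening": finger opening in m; "grasp_force": force on a finger pad.
Only numpy, scipy, OpenCV 4.12 (cv2) and the standard library are available. Lean on these libraries where they do the work, as an engineer would, in place of code of your own. Each camera call takes 0.05 s, during which the arm holds its last target. There are 200 camera calls.

### The job

Reload the empty pipette-tip box: push the carriage that carries it fully home under the magazine, then press the magazine's two orange release keys down together, one fingertip on each, and hold both down for a good second so that the plate of tips drops level into the box, then let go. Never press one key without the other, never touch the sterile tip plate itself, pick nothing up, and leave the vials, trough and lid around the station where they are.

Things in the scene. Friction and masses are not known exactly. Their poses are not given: they have to be found in the camera images.
- station: grey tip reloading station fixed on the table, base 128 x 232 mm. Origin on the table under the centre of the magazine; x runs across the station (robot's side is -x, it carries the front key), y along the slide towards the carriage's push plate (robot's left), z up. The clear magazine on four aluminium posts spans x +-0.048, y +-0.066 and z 0.064 to 0.124 (posts to x +-0.058); the two keys on top, up to z 0.137, are the highest parts.
- carriage (a joint): slide of the carriage with the empty clear tip box on it, in m: 0 = fully home against the end stop under the magazine, positive = pulled out along the station's +y (up to 0.085). It starts 0.035 to 0.07 out, slides with about 2 N of friction and stays where it is left.
- push_face (a point): centre of the black rubber pad (60 mm wide, 32 mm high, z 0.020 to 0.052) on the outer face of the carriage's upright grey push plate (92 mm wide, top at z 0.058). The face looks along the station's +y; pushing it along the station's -y drives the carriage home. It moves with the carriage; home, it is at station (0, 0.142, 0.036).
- box_seat (a point): centre of the ledge in the tip box on which the tip plate shall lie, z 0.055; axes as the station's; moves with the carriage. The box's rim is at z 0.061.
- front_ridge (a point): top of the rounded finger ridge (8 mm thick, 35 mm long along the station's y) on the orange front key, at station (-0.026, 0, 0.137) when the key is up; the flat key pad round it is 32 mm along x and 35 mm along y, 5 mm lower. Press here, straight down.
- back_ridge (a point): the same on the orange back key, at station (0.026, 0, 0.137) when up: the two ridges are 52 mm apart along the station's x. Nothing stands between or above them.
- front_key (a joint): angle of the sprung front key in rad: 0 = up, 0.32 = fully down on its stop (the ridge is then about 6 mm lower). The key is a bell crank: its hook lets go of the plate's front edge at about 0.2. It needs about 1 N at the ridge to start and 2.6 N to be fully down (both keys together 5.2 N), beyond which it meets its hard stop, and springs back up.
- back_key (a joint): the same for the back key and the plate's back edge.
- tip_plate: loose green plate, 80 x 116 x 4 mm, with 96 pale yellow tips (8 mm above it, 34 mm below it) and a green guide skirt at each end, hanging on the two hooks inside the magazine. Origin at the centre of the plate's underside, z 0.100 while it hangs and 0.055 when it lies in the box; z up. It falls by its own weight when both keys are down.
- red_vial: bystander: small vial with red cap, 21 mm wide, 50 mm high, standing on the table in front of the station; origin at its foot
- blue_vial: bystander: small vial with blue cap, 21 mm wide, 48 mm high, standing in front of the station; origin at its foot
- trough: bystander: white reagent trough, 46 x 92 x 24 mm, on the table right of the station; origin at the centre of its underside
- spare_lid: bystander: clear lid of the tip box, 88 x 124 x 34 mm, lying on the table left of the station; origin at the centre of its underside
Mind the look-alikes: they are no part of the job. Leave any purple or red look-alike of the tip_plate alone.

How it is judged:
By the outcome, as a careful person would: the job done as asked, in the order asked, and still so for the second after the job is handed in, with the robot touching nothing.
It also fails if it takes over 48 s, if anything falls off the work surface, if the arm or the gripper's body presses on something with over 40 N, if the wrist force passes 120 N, or if a joint passes its speed limit or range.

## Working session

There is one attempt and no reset: what is moved stays moved. The work goes in short steps, Python scripts to look and compute and a shell command to move; the robot and the scene stay as the last step left them, time stands still between calls to the robot, and variables do not carry over. Pictures are saved under pics/ and viewed, at most 10 in all, crops included, and the job is handed in when it is done.

```bash
mkdir -p pics
cat > h.py <<'E'
import cv2,numpy as np
from rig import robot,read_camera,nets
def save(p,n): cv2.imwrite('pics/'+n,p['color'][:,:,::-1])
def proj(p,X):
    c=p['camera_from_world']@np.r_[X,1]; a=np.array([c[0],-c[1]])/-c[2]
    a=a*(1+p['k1']*(a@a)); return [p['fx']*a[0]+p['cx'],p['fy']*a[1]+p['cy']]
E
python3 - <<'E'
from h import *
np.set_printoptions(precision=4,suppress=True)
for n in('top','side'):
    p=read_camera(n); save(p,n+'0.png')
    for t in('station','push_face','box_seat','front_ridge','back_ridge','tip_plate','red_vial','blue_vial','trough','spare_lid'):
        print(n,t,[(np.round(d['position'],4).tolist(),round(d['conf'],2),np.round(proj(p,d['position'])).tolist()) for d in nets.spot_point(t,p)[:3]])
print(robot.observe(),robot.pinch_z)
E
```

```text
top station [([0.5425, -0.1644, -0.0001], 0.78, [375.0, 196.0])]
top push_face [([0.5474, 0.0375, 0.0354], 0.97, [315.0, 190.0])]
top box_seat [([0.5479, -0.1049, 0.0525], 0.9, [359.0, 190.0])]
top front_ridge [([0.5199, -0.1601, 0.1398], 0.63, [379.0, 193.0])]
top back_ridge [([0.5732, -0.1605, 0.1334], 0.44, [379.0, 177.0])]
top tip_plate [([0.5477, -0.1685, 0.1009], 0.75, [380.0, 187.0]), ([0.4283, -0.2065, -0.002], 0.75, [387.0, 230.0]), ([0.3593, -0.3076, 0.0336], 0.71, [420.0, 251.0])]
top red_vial [([0.4229, -0.2048, -0.0004], 0.39, [386.0, 231.0])]
top blue_vial [([0.424, -0.1115, -0.0036], 0.37, [358.0, 230.0])]
top trough [([0.5635, -0.3177, -0.0005], 0.66, [419.0, 192.0]), ([0.4224, -0.1132, 0.0006], 0.25, [359.0, 231.0])]
top spare_lid [([0.5576, 0.309, 0.0009], 0.85, [236.0, 186.0])]
side station [([0.5479, -0.1581, -0.0003], 0.91, [360.0, 275.0])]
side push_face [([0.545, 0.038, 0.0332], 0.66, [333.0, 213.0])]
side box_seat [([0.5483, -0.113, 0.057], 0.63, [355.0, 242.0])]
side front_ridge [([0.5208, -0.1637, 0.1351], 0.63, [353.0, 230.0])]
side back_ridge [([0.5774, -0
[... 415 characters left out ...]
-0.3254, 0.0034], 0.65, [397.0, 331.0]), ([0.55, -0.11, 0.0568], 0.4, [355.0, 241.0])]
side spare_lid [([0.5625, 0.3149, -0.0006], 0.97, [311.0, 170.0]), ([0.5655, -0.3244, 0.0035], 0.38, [398.0, 330.0])]
{'t': 1.1, 'joint_positions': array([-1.308 ,  0.26  , -0.1381,  1.1727,  0.    ,  1.5708]), 'joint_vel': array([ 0.0014, -0.0014,  0.0002,  0.0002,  0.0006,  0.0006]), 'tau': array([  0.0005, -40.5623,  25.4241,   0.001 ,   0.0003,  -0.    ]), 'tool_pos': array([ 0.1364, -0.5069,  0.2313]), 'tcp_rot': array([-3.1416, -0.    ,  0.2628]), 'wrist_force': array([-0.6404,  1.0777, -0.7696]), 'moment': array([ 0.0025,  0.0236, -0.0125]), 'grasp_force': 0.0, 'opening': 0.08528209437444365} 0.0187
```

```bash
python3 -c "
import cv2,numpy as np
a=cv2.imread('pics/top0.png')[110:290,200:460];b=cv2.imread('pics/side0.png')[140:380,220:460]
cv2.imwrite('pics/c.png',np.hstack([cv2.resize(a,(450,312)),cv2.resize(b,(312,312))]))
cv2.imwrite('pics/c2.png',cv2.resize(a,(800,554),interpolation=2))
cv2.imwrite('pics/c3.png',cv2.resize(b,(600,600),interpolation=2))"
```

```text
(no output)
```

View pics/c2.png

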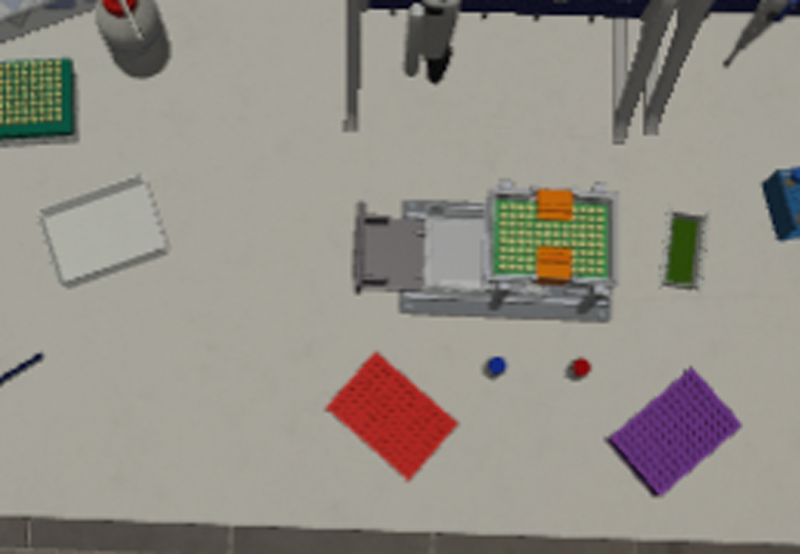

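View pics/c3.png

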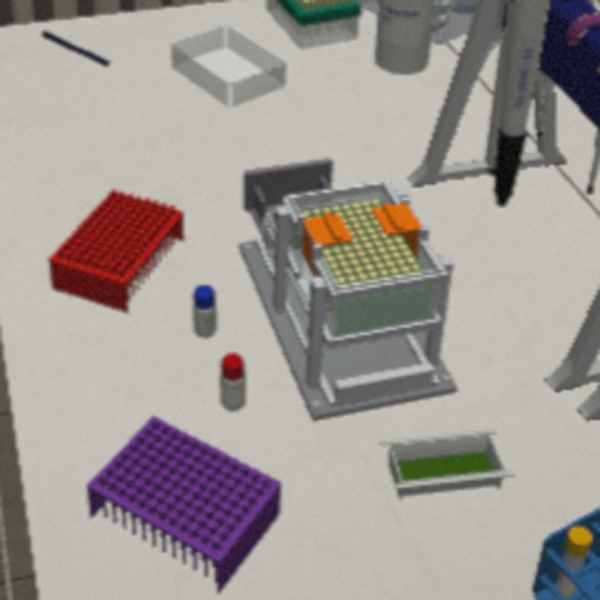

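The top crop shows the station with its orange keys at (555,205) and (553,265), and the push plate at (360,248). The carriage is about 58 mm out and the yaw is near 0. The red plate at (390,415) and the purple one at (675,430) are look-alikes standing on the table. The green plate inside the magazine at (550,235), under the orange keys, is the real one. I'll move now, fingers shut, to the left of the push face.

```bash
python3 -m inch '{"fingers":[1,1,1,1,1,1,1,1,1,1,1,1],"dp":[[20,30,0],[20,30,0],[20,30,0],[20,30,0],[20,30,0],[20,30,0],[20,30,0],[20,30,0],[20,30,0],[20,30,0],[20,30,0],[20,30,0]],"delta_rot":[[0,0,0.65],[0,0,0.65],[0,0,0.65],[0,0,0.65],[0,0,0.65],[0,0,0.65],[0,0,0.65],[0,0,0.65],[0,0,0.65],[0,0,0.65],[0,0,0.65],[0,0,0.65]]}' 30
python3 - <<'E'
from h import *
# station yaw: fit model points to orange regions and base outline in the top picture
import scipy.optimize as so
p=read_camera('top')
import cv2
img=cv2.imread('pics/top0.png'); hsv=cv2.cvtColor(img,cv2.COLOR_BGR2HSV)
m=cv2.inRange(hsv,(8,180,120),(20,255,255)); n,l,s,c=cv2.connectedComponentsWithStats(m)
print([(s[i].tolist(),c[i].round(1).tolist()) for i in range(1,n) if s[i][4]>30])
for yaw in(-.03,0,.03):
    R=lambda x,y,z:np.array([.546+x*np.cos(yaw)-y*np.sin(yaw),-.162+x*np.sin(yaw)+y*np.cos(yaw),z])
    print(yaw,[np.round(proj(p,R(x,0,.132)),1) for x in(-.026,.026)],'push top corners',[np.round(proj(p,R(x,.2,.058)),1) for x in(-.046,.046)])
E
```

```text
t: 2.1
tool_pos: [0.3771, -0.1453, 0.2316]
tcp_rot: [3.141, -0.0, 1.083]
wrist_force: [-0.6, -1.4, 0.9]
opening: 0.0002
grasp_force: 0.0
[([254, 3, 56, 47, 277], [279.8, 38.5]), ([375, 172, 11, 10, 102], [380.1, 176.1]), ([374, 190, 12, 11, 111], [379.8, 194.9])]
-0.03 [array([379.4, 193.7]), array([380. , 177.4])] push top corners [array([314.1, 200.7]), array([316. , 173.4])]
0 [array([379.7, 193.7]), array([379.8, 177.4])] push top corners [array([314.4, 202.5]), array([315.5, 175.1])]
0.03 [array([379.9, 193.7]), array([379.5, 177.3])] push top corners [array([314.8, 204.4]), array([315.1, 176.9])]
```

```bash
python3 -m inch '{"fingers":[1,1,1,1,1,1,1,1,1,1,1,1],"dp":[[21,29,0],[21,29,0],[21,29,0],[21,29,0],[21,29,0],[21,29,0],[21,29,0],[21,29,0],[0,0,-30],[0,0,-30],[0,0,-30],[0,0,-20]],"delta_rot":[[0,0,0.58],[0,0,0.58],[0,0,0.58],[0,0,0.58],[0,0,0.58],[0,0,0.58],[0,0,0.58],[0,0,0.58],[0,0,0],[0,0,0],[0,0,0],[0,0,0]]}'
python3 - <<'E'
from h import *
for n in('top','side'):
    p=read_camera(n); save(p,n+'1.png')
    print(n,[(np.round(d['position'],4).tolist(),round(d['conf'],2)) for d in nets.spot_point('push_face',p)[:2]])
    s=robot.observe(); print(s['tool_pos'],s['tcp_rot'],proj(p,s['tool_pos']))
E
```

```text
t: 3.15
tool_pos: [0.5431, 0.0849, 0.1185]
tcp_rot: [-3.139, 0.001, 1.566]
wrist_force: [-1.0, -1.1, 0.1]
opening: 0.0002
grasp_force: 0.0
top [([0.5445, 0.0379, 0.0383], 0.68)]
[0.5410705  0.08438669 0.11760279] [-3.13353559e+00  1.34431580e-03  1.56538805e+00] [np.float64(300.05988615133595), np.float64(185.19360053985343)]
side [([0.5483, 0.0369, 0.033], 0.88), ([0.5462, -0.1074, 0.058], 0.43)]
[0.54440594 0.0848213  0.12159301] [-3.14107330e+00  9.60889721e-05  1.56517169e+00] [np.float64(328.2692329061215), np.float64(173.13951166915768)]
```

```bash
python3 -m inch '{"fingers":[1,1,1,1,1,1,1,1,1],"dp":[[1,0,-25],[1,0,-25],[1,0,-25],[0,0,-12],[0,-8,0],[0,-8,0],[0,-6,0],[0,-5,0],[0,-5,0]],"delta_rot":[[0,0,0],[0,0,0],[0,0,0],[0,0,0],[0,0,0],[0,0,0],[0,0,0],[0,0,0],[0,0,0]]}'
```

```text
t: 4.1
tool_pos: [0.5488, 0.0522, 0.036]
tcp_rot: [3.138, -0.0, 1.565]
wrist_force: [-0.1, -0.4, -0.3]
opening: -0.0004
grasp_force: 0.0
```

```bash
python3 -m inch '{"fingers":[1,1,1,1,1,1,1,1,1,1,1],"dp":[[0,-4,0],[0,-5,0],[0,-5,0],[0,-5,0],[0,-5,0],[0,-5,0],[0,-5,0],[0,-5,0],[0,-4,0],[0,-3,0],[0,-2,0]],"delta_rot":[[0,0,0],[0,0,0],[0,0,0],[0,0,0],[0,0,0],[0,0,0],[0,0,0],[0,0,0],[0,0,0],[0,0,0],[0,0,0]]}'
python3 -m inch '{"fingers":[1,1,1],"dp":[[0,-2,0],[0,-2,0],[0,-2,0]],"delta_rot":[[0,0,0],[0,0,0],[0,0,0]]}'
```

```text
t: 5.02
tool_pos: [0.5475, 0.0046, 0.0342]
tcp_rot: [3.141, 0.0, 1.565]
wrist_force: [1.6, 2.0, 0.6]
opening: 0.0002
grasp_force: 1.1
t: 5.27
tool_pos: [0.5474, -0.0011, 0.0342]
tcp_rot: [3.142, -0.0, 1.566]
wrist_force: [1.3, 2.1, 0.8]
opening: -0.0001
grasp_force: 1.1
```

```bash
python3 -m inch '{"fingers":[1,1,1],"dp":[[0,-2,0],[0,-2,0],[0,-1,0]],"delta_rot":[[0,0,0],[0,0,0],[0,0,0]]}'
python3 -m inch '{"fingers":[1,1,1],"dp":[[0,-1,0],[0,-1,0],[0,-1,0]],"delta_rot":[[0,0,0],[0,0,0],[0,0,0]]}'
```

```text
t: 5.52
tool_pos: [0.5474, -0.0062, 0.0343]
tcp_rot: [-3.142, 0.0, 1.565]
wrist_force: [0.8, 2.3, 0.6]
opening: -0.0003
grasp_force: 1.0
t: 5.77
tool_pos: [0.5474, -0.009, 0.0343]
tcp_rot: [-3.142, -0.0, 1.566]
wrist_force: [1.8, 2.2, -0.8]
opening: 0.0002
grasp_force: 1.0
```

```bash
python3 -m inch '{"fingers":[1,1],"dp":[[0,-1,0],[0,0,0]],"delta_rot":[[0,0,0],[0,0,0]]}'
```

```text
t: 5.93
tool_pos: [0.5472, -0.0102, 0.0343]
tcp_rot: [-3.141, 0.0, 1.565]
wrist_force: [1.5, 1.5, 0.7]
opening: -0.0002
grasp_force: 0.7
```

```bash
python3 -m inch '{"fingers":[1,1,1],"dp":[[0,-1,0],[0,-1,0],[0,-1,0]],"delta_rot":[[0,0,0],[0,0,0],[0,0,0]]}'; python3 -m inch '{"fingers":[1,1,1],"dp":[[0,-1,0],[0,-1,0],[0,0,0]],"delta_rot":[[0,0,0],[0,0,0],[0,0,0]]}'
```

```text
t: 6.18
tool_pos: [0.5472, -0.0107, 0.0343]
tcp_rot: [-3.141, -0.005, 1.567]
wrist_force: [1.3, 11.2, 1.0]
opening: -0.0002
grasp_force: 5.2
t: 6.43
tool_pos: [0.5472, -0.0107, 0.0344]
tcp_rot: [-3.141, -0.01, 1.568]
wrist_force: [1.3, 15.3, 1.4]
opening: -0.0001
grasp_force: 6.8
```

```bash
python3 -m inch '{"fingers":[1,1,1,0.12,0.12,0.12,0.12,0.12,0.12,0.12,0.12,0.12],"dp":[[0,10,0],[0,12,0],[0,10,0],[0,0,30],[0,0,35],[0,0,35],[0,0,35],[0,-20,20],[0,-30,0],[0,-35,0],[0,-35,0],[0,-30,0]],"delta_rot":[[0,0,0],[0,0,0],[0,0,0],[0,0,0],[0,0,0],[0,0,0],[0,0,0],[0,0,0],[0,0,0],[0,0,0],[0,0,0],[0,0,0]]}'
python3 - <<'E'
from h import *
s=robot.observe()
for n in('top','side'):
    p=read_camera(n); save(p,n+'2.png')
    for t in('push_face','front_ridge','back_ridge','station'):
        print(n,t,[(np.round(d['position'],4).tolist(),round(d['conf'],2)) for d in nets.spot_point(t,p)[:2]])
print(s['tool_pos'],s['tcp_rot'],s['opening'])
E
python3 -c "
import cv2
cv2.imwrite('pics/d.png',cv2.resize(cv2.imread('pics/side2.png')[150:330,280:460],(600,600),interpolation=2))"
```

```text
t: 7.43
tool_pos: [0.5469, -0.1345, 0.1895]
tcp_rot: [-3.141, 0.002, 1.566]
wrist_force: [0.5, -0.2, -0.6]
opening: 0.0378
grasp_force: 0.0
top push_face [([0.5454, -0.0204, 0.0371], 0.61)]
top front_ridge []
top back_ridge []
top station []
side push_face [([0.5445, -0.0216, 0.0354], 0.82)]
side front_ridge [([0.5203, -0.1616, 0.1377], 0.65)]
side back_ridge [([0.5717, -0.1663, 0.1347], 0.75), ([0.5624, 0.3187, 0.0007], 0.3)]
side station [([0.5486, -0.1616, -0.0016], 0.64)]
[ 0.54692125 -0.13452378  0.18946469] [-3.14111242e+00  1.58859195e-03  1.56570938e+00] 0.03776751463640935
```

View pics/d.png

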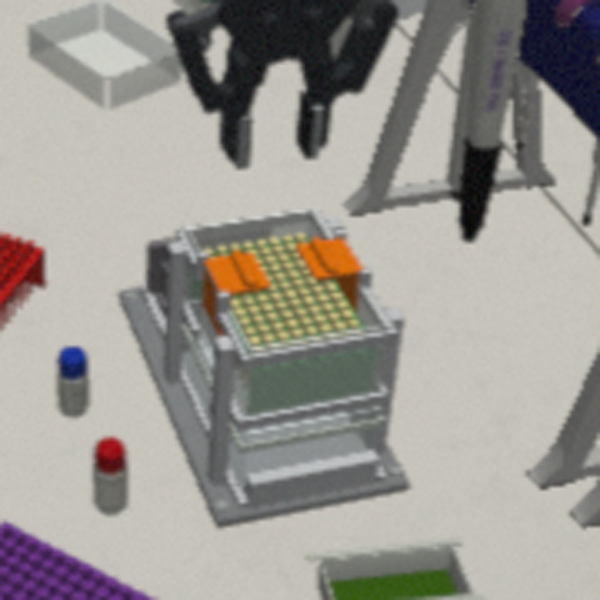

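The crop shows the push plate home against the magazine at (160,270). Both orange ridges at (250,270) and (325,255) are free, and the fingers hang over the station at (235,160) and (312,155).

```bash
python3 -m inch '{"fingers":[0.12,0.12,0.12,0.12,0.12,0.12],"dp":[[0,-15,0],[0,-14,0],[0,0,-20],[0,0,-15],[0,0,-8],[0,0,0]],"delta_rot":[[0,0,0],[0,0,0],[0,0,0],[0,0,0],[0,0,0],[0,0,0]]}'
python3 - <<'E'
from h import *
for n in('top','side'):
    p=read_camera(n); save(p,n+'3.png')
s=robot.observe(); print(s['tool_pos'],s['tcp_rot'],s['opening'])
a=cv2.imread('pics/top3.png')[160:220,340:420];b=cv2.imread('pics/side3.png')[180:260,310:410]
cv2.imwrite('pics/e.png',np.hstack([cv2.resize(a,(400,300)),cv2.resize(b,(375,300))]))
E
```

```text
t: 8.43
tool_pos: [0.5459, -0.1617, 0.1443]
tcp_rot: [-3.138, -0.001, 1.565]
wrist_force: [-0.4, 0.4, 0.1]
opening: 0.0372
grasp_force: 0.0
[ 0.54734492 -0.16195049  0.14638776] [-3.14118173e+00 -9.08380823e-05  1.56563869e+00] 0.03709649839582309
```

View pics/e.png

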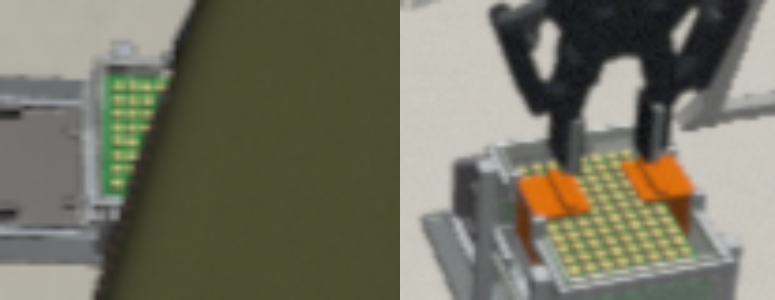

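Side crop: the fingertips at (567,170) and (653,158) hang about 10 mm straight above the ridge centres at (571,190) and (655,178). The spacing matches. Descending.

```bash
python3 -m inch '{"fingers":[0.12,0.12,0.12,0.12],"dp":[[0,-1,-2],[0,-1,-2],[0,0,-2],[0,0,0]],"delta_rot":[[0,0,0],[0,0,0],[0,0,0],[0,0,0]]}'
python3 -m inch '{"fingers":[0.12,0.12,0.12],"dp":[[0,0,-2],[0,0,-1],[0,0,0]],"delta_rot":[[0,0,0],[0,0,0],[0,0,0]]}'; python3 -c "
from h import *
print(robot.observe()['moment'])"
```

```text
t: 8.87
tool_pos: [0.5474, -0.164, 0.1403]
tcp_rot: [3.141, 0.0, 1.565]
wrist_force: [0.2, -0.6, 0.3]
opening: 0.0375
grasp_force: 0.0
t: 9.12
tool_pos: [0.5472, -0.1639, 0.1371]
tcp_rot: [-3.141, -0.0, 1.566]
wrist_force: [-0.2, 0.1, -0.6]
opening: 0.038
grasp_force: 0.0
[ 0.05476978 -0.00091703  0.0304442 ]
```

```bash
python3 -m inch '{"fingers":[0.12,0.12,0.12],"dp":[[0,0,-2],[0,0,-2],[0,0,-2]],"delta_rot":[[0,0,0],[0,0,0],[0,0,0]]}'; python3 -c "
from h import *
print(robot.observe()['moment'])"
```

```text
t: 9.37
tool_pos: [0.5484, -0.1641, 0.132]
tcp_rot: [3.139, 0.0, 1.566]
wrist_force: [1.1, 0.9, 5.7]
opening: 0.0377
grasp_force: 2.8
[ 0.10787747 -0.04912985 -0.02391782]
```

```bash
python3 -m inch '{"fingers":[0.12,0.12,0.12],"dp":[[0,0,-2],[0,0,-2],[0,0,-1]],"delta_rot":[[0,0,0],[0,0,0],[0,0,0]]}'; python3 -c "
from h import *
print(robot.observe()['moment'])"
```

```text
t: 9.62
tool_pos: [0.5489, -0.1641, 0.1289]
tcp_rot: [3.137, 0.001, 1.566]
wrist_force: [-4.0, 1.4, 20.6]
opening: 0.0374
grasp_force: 10.6
[ 0.40719645  0.52582088 -0.02183089]
```

```bash
python3 -m inch '{"fingers":[0.12,0.12,0.12,0.12,0.12,0.12,0.12,0.12],"dp":[[0,0,0],[0,0,0],[0,0,0],[0,0,0],[0,0,0],[0,0,0],[0,0,0],[0,0,0]],"delta_rot":[[0,0,0],[0,0,0],[0,0,0],[0,0,0],[0,0,0],[0,0,0],[0,0,0],[0,0,0]]}'
python3 - <<'E'
from h import *
p=read_camera('side'); save(p,'side4.png')
print([(np.round(d['position'],4).tolist(),round(d['conf'],2)) for d in nets.spot_point('tip_plate',p)[:4]])
cv2.imwrite('pics/f.png',cv2.resize(cv2.imread('pics/side4.png')[180:310,310:440],(600,600),interpolation=2))
E
```

```text
t: 10.28
tool_pos: [0.5489, -0.1641, 0.1291]
tcp_rot: [3.137, 0.001, 1.566]
wrist_force: [-2.8, 1.4, 15.0]
opening: 0.0377
grasp_force: 8.3
[([0.3699, -0.0089, 0.0315], 0.82), ([0.3626, -0.3089, 0.0342], 0.72), ([0.549, -0.1652, 0.0533], 0.56)]
```

View pics/f.png

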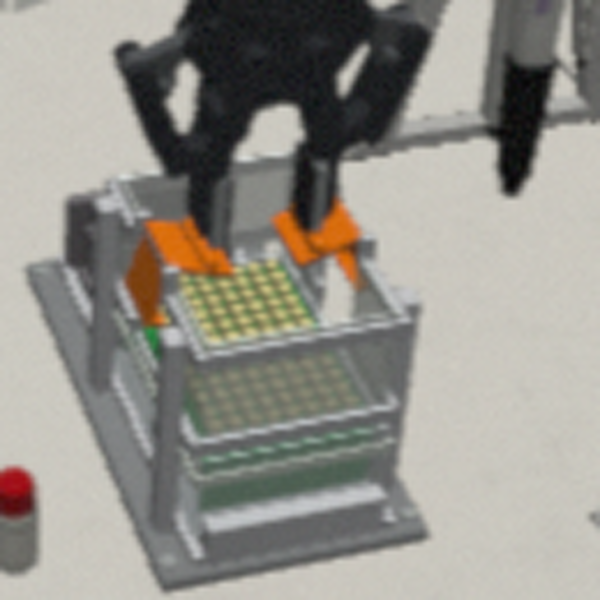

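The plate has dropped: it now lies level in the box at (290,450), and the detector puts its underside at about z 0.053. Both keys are down at (190,245) and (320,235). I'll hold a little longer, then lift straight up.

```bash
python3 -m inch '{"fingers":[0.12,0.12,0.12,0.12,0.12,0.12,0.12,0.12,0.12,0.12],"dp":[[0,0,0],[0,0,0],[0,0,0],[0,0,0],[0,0,0],[0,0,0],[0,0,0],[0,0,0],[0,0,0],[0,0,0]],"delta_rot":[[0,0,0],[0,0,0],[0,0,0],[0,0,0],[0,0,0],[0,0,0],[0,0,0],[0,0,0],[0,0,0],[0,0,0]]}'
python3 -m inch '{"fingers":[0.12,0.12,0.12,0.12,0.12,0.12,0.12,0.12,0.12,0.12],"dp":[[0,0,4],[0,0,6],[0,0,10],[0,0,20],[0,0,30],[0,0,30],[0,0,30],[0,0,20],[0,0,0],[0,0,0]],"delta_rot":[[0,0,0],[0,0,0],[0,0,0],[0,0,0],[0,0,0],[0,0,0],[0,0,0],[0,0,0],[0,0,0],[0,0,0]]}'
python3 - <<'E'
from h import *
p=read_camera('side'); save(p,'side5.png')
for t in('tip_plate','push_face','front_ridge','back_ridge'):print(t,[(np.round(d['position'],4).tolist(),round(d['conf'],2)) for d in nets.spot_point(t,p)[:3]])
cv2.imwrite('pics/g.png',cv2.resize(cv2.imread('pics/side5.png')[180:310,310:440],(600,600),interpolation=2))
E
```

```text
t: 11.22
tool_pos: [0.5489, -0.1641, 0.129]
tcp_rot: [3.137, 0.001, 1.566]
wrist_force: [-2.2, 1.6, 14.9]
opening: 0.0375
grasp_force: 8.3
t: 12.05
tool_pos: [0.5479, -0.1642, 0.2775]
tcp_rot: [3.14, 0.001, 1.565]
wrist_force: [0.4, 1.1, -0.9]
opening: 0.0374
grasp_force: 0.0
tip_plate [([0.3606, -0.3059, 0.0352], 0.73), ([0.3716, -0.0109, 0.0339], 0.71), ([0.55, -0.1618, 0.0547], 0.61)]
push_face [([0.5446, -0.021, 0.0365], 0.94)]
front_ridge [([0.5175, -0.1637, 0.1357], 0.82)]
back_ridge [([0.5775, -0.1684, 0.1346], 0.8)]
```

View pics/g.png

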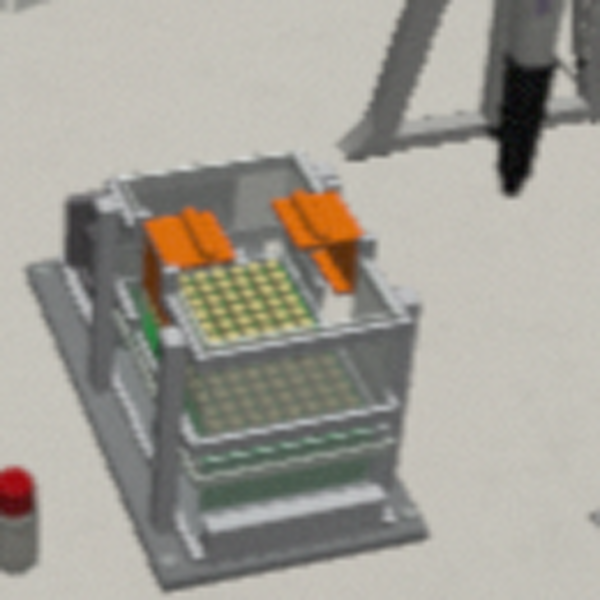

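The plate lies level in the box, with its green edge evenly along (290,450). Both keys have sprung up at (190,235) and (318,215), and the carriage is home.

```bash
python3 -c "
from rig import close_job
print(close_job())"
```

```text
the job is handed in; nothing more can be done
None
```

The job is handed in: the carriage is fully home, both keys were pressed together and held down about 1.6 s, the tip plate lies level in the box, both keys have sprung back up, and the arm is clear of the station.

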